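# Pin the banding wheel and unscrew the glaze jar's cap

### The job

The blue glaze jar is clamped on a banding wheel that spins freely, so first brace it: take the yellow-headed locking pin out of its wooden block and put it down through the eyelet of the blue bracket and the hole in the wheel's tab, until its head rests on the bracket. Then unscrew the jar's tight cap by its red grip bar (anticlockwise seen from above), stop turning once its threads let go, and lift it straight up. Finish while still holding the cap: level, clear of the jar and just above its mouth (two or three centimetres), with the pin left in place and the plate mould, cup and brush left undisturbed.

Things in the scene. Friction and masses are not known exactly. Their poses are not given: they have to be found in the camera images.
- pin_head (a point): Centre of the yellow grip head of the loose steel locking pin (60 g, upright, z up). Head: square bar 18 x 18 mm (sides along x and y), 36 mm tall, so 18 mm above and below this point. Under it a round shank, 10 mm diameter, 54 mm long, tapered end. Starts in a hole of the wooden block, the head resting on the block's top; lift it 60 mm or more to clear.
- pin_tip (a point): Lower end of the pin's shank, 72 mm below the centre of its head.
- block: Fixed wooden block that holds the pin at the start: 70 x 70 mm, 60 mm tall; origin at the centre of its underside.
- stand: Fixed bench stand; origin on the table under the common axis of wheel and jar, z up, +y pointing from that axis to the blue locking bracket. It carries the aluminium wheel (180 mm diameter, top 36 mm above the table) with the blue jar (76 mm diameter) clamped on it. The bracket's post, 151 to 169 mm from the axis, is 60 mm tall, no higher than the eyelet.
- eyelet (a point): Centre of the eyelet at the top face of the fixed bracket (44 x 44 mm, 16 mm thick): 115 mm from the jar axis along the stand's +y, 60 mm above the table. Vertical hole 12 mm in diameter for the 10 mm pin. 8 mm under it the wheel's tab, 14 mm thick, has a 15 mm hole, and 8 mm lower the base a 13 mm one. Pin fully in: its head's centre is 18 mm above this point. Axes as the stand's.
- wheel (a joint): Angle of the wheel with the jar, rad, anticlockwise from above; 0 when the tab's hole is exactly under the eyelet (starts within 0.02 of it). Spins almost freely until the pin is in, which leaves about 0.03 of play.
- jar_mouth (a point): Centre of the jar's mouth at the top of its rubber seal, 130 mm above the table on the wheel's axis; turns with the wheel. Its x is the stand's x when joint wheel is 0.
- cap_bar (a point): Centre of the red grip bar on the loose cream cap. Bar: along this point's x, 56 mm long, 16 mm wide, 34 mm tall, upright on the cap's flat top. Below it the cap is 74 mm in diameter, 22 mm tall; its lower edge is 39 mm below this point. Screwed on, this point is 21 mm above jar_mouth and the bar is turned 0.17 to 0.52 rad anticlockwise from the jar's x.
- cap: The cap (about 110 g); origin at the centre of its lower edge. Coarse two-lug thread held tight by a springy seal (8 N; roughly 0.2 to 0.4 N m to turn). It stays at one height while turned anticlockwise, lets go at 1.22 rad between bar and jar x (the seal lifts it 3 mm), lifts off straight up to 1.9 rad (a stop), best at 1.57, the bar pointing at the bracket. Clockwise it soon meets a stop.
- mould: Bystander, loose: cream plaster mould with a dark plate, 150 mm in diameter, 41 mm tall; origin at the centre of its underside.
- cup: Bystander, loose: terracotta cup, 72 mm in diameter, 80 mm tall; origin at the centre of its underside.
- brush: Bystander, loose: glaze brush lying along its x axis on the table, about 200 mm long.

How it is judged:
On the way, in this order (a step that is already met when the one before it is completed fails the run):
1. the pin stands through the eyelet and the wheel's tab, head down on the bracket (horizontal distance between pin_tip and eyelet below 0.004 m and z of pin_tip in the frame of eyelet below -0.049 m and angle between pin_head's own z axis and vertical below 0.15 rad), for 0.2 s.
2. the cap has been turned until its threads let go, over the jar (angle between the x axis of cap_bar and the x axis of jar_mouth, either way round above 1.15 rad and horizontal distance between cap_bar and jar_mouth below 0.02 m), for 0.1 s.
At the end, for the whole second after the job is handed in: Cap held still by the fingers alone, lower edge 5 to 60 mm above the jar mouth, within 30 mm of its axis, within 0.2 rad of level, bar over 1 rad from the jar x; pin tip at least 49 mm below the eyelet top, within 4 mm of its axis; wheel within 0.15 rad of 0 (all of step 1 and z of cap_bar in the frame of jar_mouth between 0.044 and 0.1 m and horizontal distance between cap_bar and jar_mouth below 0.03 m and angle between cap_bar's own z axis and vertical below 0.2 rad and angle between the x axis of cap_bar and the x axis of jar_mouth, either way round above 1 rad and contact force between the fingers and cap above 1 N and contact force between cap and stand below 0.1 N and value of joint wheel between -0.15 and 0.15 rad and linear speed of cap below 0.03 m/s); the arm keeps its last pose, push and grip.
It fails at once if the jar and wheel are spun round (value of joint wheel above 0.3 rad or value of joint wheel below -0.3 rad).
It fails at once if a bystander is disturbed (distance of any of mould, cup, brush from where it was at the start of the episode above 0.03 m).
It also fails if it takes over 56 s, if anything falls off the work surface, if the arm or the gripper's body presses on something with over 40 N, if the wrist force passes 120 N, or if a joint passes its speed limit or range.

### The arm

A 6-joint arm with a two-finger parallel gripper is mounted at the origin on the work surface. World frame = base frame: x ahead of the robot, y to its left, z up, the work surface at z = 0. Lengths are in m, angles in rad, forces in N, time in s.
With the tool pointing down it reaches from about 0.275 to 0.85 m from the base axis. Payload 19 kg.
Tool frame: the origin (TCP) lies where the fingers leave the gripper's body, on its centre line; the fingertips stand 73 mm ahead of it and the grasp point (between the pads) lies 54 mm ahead of it; z points along the fingers, y is the direction in which the jaws open and shut (so a half turn about z gives the same grasp; the last joint's range is limited). The gripper opens to 85 mm and grips with 20 to 120 N. Pads are 22 mm wide; open, the fingers measure 114 mm over their backs; the gripper's body (76 mm by 85 mm) begins 54 mm behind the grasp point. The pads swing forward as they close: fully open they stand 13 mm farther back than shut.
Start: joints at [1.149, 0.15, 1.437, -0, 1.554, -0.134], TCP at [0.163, 0.551, 0.304] pointing down, gripper open.
Joint ranges: [-2.8, 2.8], [-0.68, 2.1], [0.12, 2.68], [-1.39, 4.53], [0.16, 2.79], [-2.81, 2.81]. Speed limits (rad/s): [1.89, 1.89, 2.22, 3.01, 3.01, 3.01].

### API

Orientations are given as [roll, pitch, yaw] about the fixed x, y, z axes, in that order (R = Rz(yaw) Ry(pitch) Rx(roll)).
In Python, from plant import sense, camera, job_done gives the robot as it stands.
- The arm moves only by the shell command python3 -m creep 'ROWS' [FORCE]. ROWS is JSON, a list of rows, each an object of numbers: "tx", "ty", "tz": the shift along the tool's x, y, z in m; "rx", "ry", "rz": the turn, a rotation vector about the tool's x, y, z in rad; "grip": the opening, from -1 (shut) to 1 (fully open). In form: [{"tx": .., "ty": .., "tz": .., "rx": .., "ry": .., "rz": .., "grip": ..}, ...]. A call has 1 to 12 rows; each row shifts and turns the pose as measured when the row begins, along the tool's axes as they then stand; what a row does not reach is not made up. A row lasts 1/12 s, in which the tool goes at most 41.7 mm and 7.16 degrees, less where a joint would pass 70% of its speed; a pose out of reach is approached as far as the arm can. A call with a gripper value outside its range is refused whole. The fingers move at their own pace and stop on an object; FORCE is the grip in N (left out, the last holds). Time passes only in rows, so rows that do not move let the fingers close. It gives the time, the measured TCP pose, the force and the opening at its end, in the units of the state.
- sense(): the state, without advancing time (a new reading comes with each control period).
- camera(name): name is "scene" or "top"; returns a dict with "image" (480x640x3 uint8, blue, green, red), "mtx" (3x3 intrinsics, pixels), "world_from_camera" (4x4, takes a point from camera to world coordinates). Camera axes: x right, y down, z forward; pixel columns grow to the right and rows downward; lengths in m; the calibration is good to about 2 mm. A picture is of the moment at which its call begins. There is no depth.
- job_done(): hands the job in, once; it reports no verdict.
The state is a dict: "clock": time; "joint_pos": joint angles; "joint_velocities": joint speeds; "tau": joint torques, N m; "tool_pos": TCP position; "eef_rot": TCP orientation; "contact_force": force on the tool from outside, world axes, zero at the start; "moment": the same for the moment, N m; "grip_width": opening from 0.0 (shut) to 1.0 (fully open).
Only numpy, scipy, OpenCV 4.12 (cv2) and the standard library are available. Lean on these libraries where they do the work, as an engineer would, in place of code of your own. Each camera call takes 0.05 s, during which the arm holds its last target.

## Working session

There is one attempt and no reset: what is moved stays moved. The work goes in short steps, Python scripts to look and compute and a shell command to move; the robot and the scene stay as the last step left them, time stands still between calls to the robot, and variables do not carry over. Pictures are saved under pics/ and viewed, and the job is handed in when it is done.

```bash
ls; mkdir -p pics; python3 - <<'E'
from plant import sense,camera
import cv2
s=sense();print(s)
for n in("scene","top"):
    c=camera(n);cv2.imwrite(f"pics/{n}0.png",c["image"]);print(c["mtx"],c["world_from_camera"])
E
```

```text
pics
{'clock': 0.0, 'joint_pos': array([ 1.14900765e+00,  1.50933647e-01,  1.43797100e+00,  3.35202186e-06,
        1.55377862e+00, -1.33993640e-01]), 'joint_velocities': array([ 0.00023127,  0.00130644,  0.00055807, -0.00046228, -0.00063257,
        0.0006103 ]), 'tau': array([ 5.52877493e-03, -7.13056898e+01, -5.70882154e+01,  1.21570692e-04,
        8.88246170e-03, -5.93324762e-05]), 'tool_pos': array([0.16316312, 0.55121612, 0.30333511]), 'eef_rot': array([-3.14051227e+00, -1.49019180e-04,  2.85379747e+00]), 'contact_force': array([ 0.19455361, -0.89625228,  0.37338217]), 'moment': array([-0.05316813, -0.03215322,  0.03818516]), 'grip_width': 1.0025565766591877}
[[600.49002852   0.         319.11208351]
 [  0.         600.49002852 235.99930182]
 [  0.           0.           1.        ]] [[ 0.22001948  0.73953249 -0.63614709  1.38754856]
 [ 0.97549395 -0.1656423   0.14482469 -0.21809262]
 [ 0.00172969 -0.65242189 -0.757854    1.09585579]
 [ 0.          0.          0.          1.        ]]
[[578.22212762   0.         323.0779187 ]
 [  0.         578.22212762 242.86654219]
 [  0.           0.           1.        ]] [[-0.02713947 -0.99207014  0.12272035  0.36984566]
 [-0.99952565  0.02514352 -0.01778398 -0.00469049]
 [ 0.01455733 -0.12314479 -0.99228194  1.53822602]
 [ 0.          0.          0.          1.        ]]
```

View pics/scene0.png

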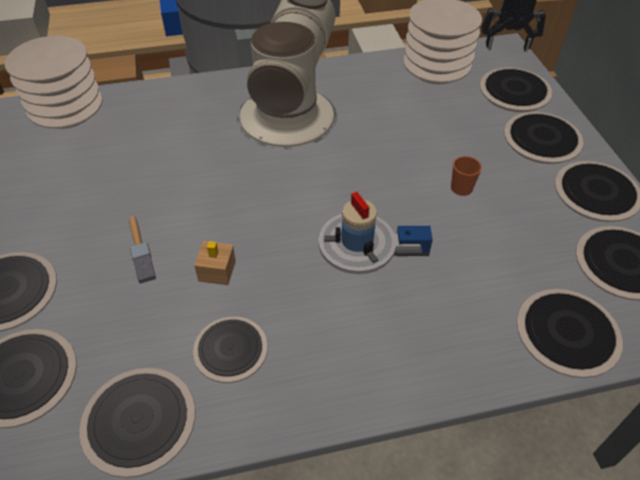

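View pics/top0.png

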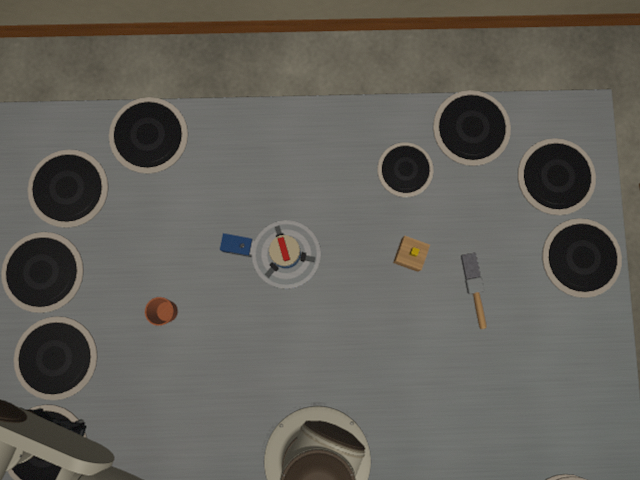

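The scene view shows the jar at about (359,225), its bracket at (414,237), the block at (215,262) with the pin head at (212,249). The top view shows the red bar at (284,249), the bracket at (236,244), and the pin head at (415,251). Next I'll measure these with masks.

```bash
cat > h.py <<'E'
import numpy as np,cv2
from plant import sense,camera
def ray(c,uv):
    T=c["world_from_camera"];d=np.linalg.solve(c["mtx"],[uv[0],uv[1],1.]);d=T[:3,:3]@d
    return T[:3,3],d/np.linalg.norm(d)
def plane(c,uv,z):
    o,d=ray(c,uv);return o+d*(z-o[2])/d[2]
def tri(ca,ua,cb,ub):
    o1,d1=ray(ca,ua);o2,d2=ray(cb,ub)
    A=np.stack([d1,-d2],1);t=np.linalg.lstsq(A,o2-o1,rcond=None)[0]
    p,q=o1+t[0]*d1,o2+t[1]*d2
    return (p+q)/2,np.linalg.norm(p-q)
def proj(c,p):
    T=np.linalg.inv(c["world_from_camera"]);q=c["mtx"]@(T[:3,:3]@np.asarray(p)+T[:3,3]);return q[:2]/q[2]
R={"red":((0,150,80),(8,255,255)),"yellow":((22,150,80),(35,255,255)),"blue":((100,140,40),(125,255,255)),"wood":((8,60,60),(21,220,255))}
def mask(c,k,box):
    hsv=cv2.cvtColor(c["image"],cv2.COLOR_BGR2HSV);m=cv2.inRange(hsv,*R[k])
    b=np.zeros_like(m);x0,y0,x1,y1=box;b[y0:y1,x0:x1]=255;return m&b
def big(m):
    cs=cv2.findContours(m,cv2.RETR_EXTERNAL,cv2.CHAIN_APPROX_NONE)[0];k=max(cs,key=cv2.contourArea)
    mm=np.zeros_like(m);cv2.drawContours(mm,[k],-1,255,-1)
    return mm&m,k
E
python3 - <<'E'
from h import *
c=camera("scene");t=camera("top")
for n,cam,box in(("s1",c,(310,180,440,280)),("s2",c,(185,230,245,290)),("t1",t,(210,215,330,295)),("t2",t,(385,225,440,280))):
    x0,y0,x1,y1=box;f=6 if x1-x0>80 else 10
    cv2.imwrite(f"pics/{n}.png",cv2.resize(cam["image"][y0:y1,x0:x1],None,fx=f,fy=f,interpolation=cv2.INTER_NEAREST))
B={"red":((330,180,390,230),(260,220,310,280)),"yellow":((185,230,245,290),(385,225,440,280)),"blue":((393,210,440,260),(210,220,256,270)),"wood":((185,230,245,290),(385,225,440,280))}
for k,(bs,bt) in B.items():
    for nm,cam,b in(("s",c,bs),("t",t,bt)):
        m,ct=big(mask(cam,k,b));M=cv2.moments(m,True)
        print(k,nm,round(M["m10"]/M["m00"],2),round(M["m01"]/M["m00"],2),M["m00"],cv2.minAreaRect(ct))
E
```

```text
red s 359.89 204.26 246.0 ((359.72003173828125, 204.46002197265625), (27.600004196166992, 11.400001525878906), 53.130104064941406)
red t 283.22 248.77 145.0 ((283.18865966796875, 248.66036987304688), (23.351295471191406, 6.0438642501831055), 74.05460357666016)
yellow s 212.03 248.95 116.0 ((212.0, 249.0), (14.0, 8.0), 90.0)
yellow t 414.47 251.32 60.0 ((414.300048828125, 251.4000244140625), (7.155416965484619, 8.497057914733887), 26.56505012512207)
blue s 415.58 235.76 574.0 ((414.6315002441406, 238.94558715820312), (24.986125946044922, 32.78179168701172), 88.09085083007812)
blue t 234.98 244.01 441.0 ((235.3528289794922, 244.28489685058594), (28.68758201599121, 16.647397994995117), 10.619654655456543)
wood s 214.81 263.35 1325.0 ((214.15997314453125, 261.8799743652344), (39.59798049926758, 41.577880859375), 8.13010311126709)
wood t 411.17 253.55 804.0 ((411.3959655761719, 253.39141845703125), (29.39579963684082, 29.799402236938477), 19.653823852539062)
```

```bash
python3 -c "
import cv2,numpy as np
a=[cv2.resize(cv2.imread(f'pics/{n}.png'),(400,300)) for n in('s1','s2','t1','t2')]
cv2.imwrite('pics/mos.png',np.vstack([np.hstack(a[:2]),np.hstack(a[2:])]))"
```

```text
(no output)
```

View pics/mos.png

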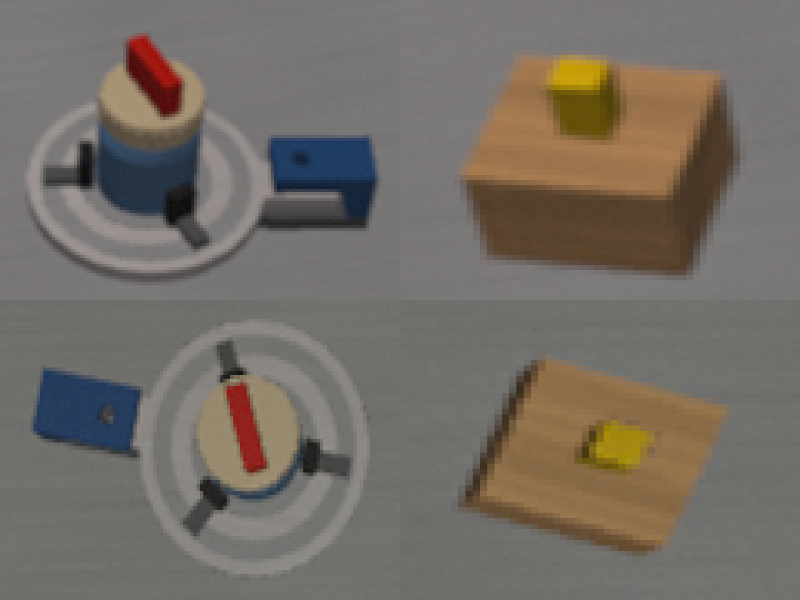

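View pics/t1.png

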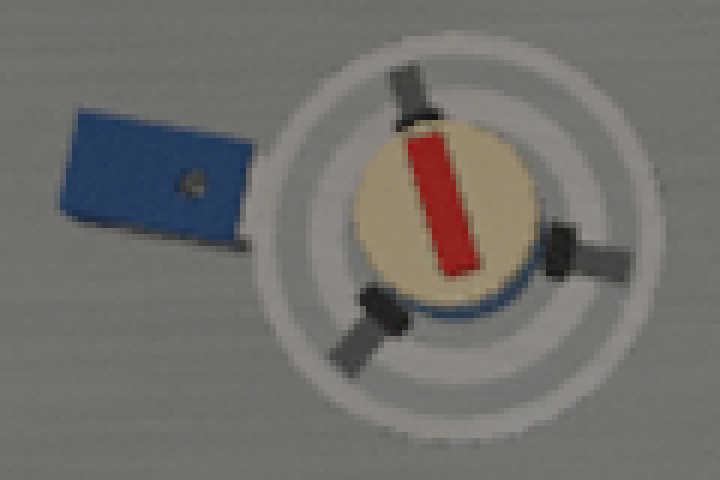

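```bash
python3 - <<'E'
from h import *
c=camera("scene");t=camera("top")
# hole: dark/greyish non-blue weights inside bracket top
def hole(cam,cx,cy,r):
    im=cv2.cvtColor(cam["image"],cv2.COLOR_BGR2HSV)[...,1].astype(float)
    ys,xs=np.mgrid[int(cy-r):int(cy+r)+1,int(cx-r):int(cx+r)+1]
    s=im[ys,xs];w=np.clip(np.median(s)-25-s,0,None);print("w",np.round(s).astype(int).tolist());
    return np.array([(w*xs).sum()/w.sum(),(w*ys).sum()/w.sum()])
ht=hole(t,241.7,245.5,3)
im=c["image"][229:238,402:414].astype(int);print(im.sum(2))
v=255*3-im.sum(2)
print(ht,plane(t,ht,.06))
for cam,nm,box in((c,"s",(393,210,440,260)),(t,"t",(210,220,256,270))):
    pass
# yellow top face
for cam,nm,(x0,y0,x1,y1) in((c,"s",(204,238,222,262)),(t,"t",(405,243,425,260))):
    print(nm);print(cam["image"][y0:y1,x0:x1,2])
# wheel ellipse in top: bright rim
E
```

```text
w [[151, 156, 155, 159, 152, 150, 151], [151, 158, 157, 124, 76, 86, 138], [158, 146, 84, 26, 4, 23, 136], [149, 141, 23, 11, 24, 4, 99], [144, 140, 21, 23, 23, 3, 108], [151, 137, 84, 62, 37, 65, 147], [158, 142, 129, 145, 153, 159, 154]]
[[189 193 192 190 185 177 187 189 195 186 187 188]
 [197 190 179 172 165 163 169 175 189 199 197 191]
 [194 192 180 153 139 131 139 159 171 187 194 187]
 [193 191 171 139 120 107 123 129 153 188 187 189]
 [193 188 180 147 120 121 115 123 154 179 192 186]
 [194 196 180 171 154 134 140 143 161 188 188 190]
 [190 193 189 187 180 166 167 170 182 189 193 190]
 [189 192 190 194 191 188 193 192 190 195 193 190]
 [194 188 193 198 189 192 193 197 195 194 199 191]]
[241.71761281 245.25618632] [0.55177726 0.1780164  0.06      ]
s
[[123 123 123 124 123 121 122 122 121 123 121 122 123 122 121 120 121 120]
 [124 121 122 121 123 121 121 120 121 121 120 120 120 122 122 121 120 120]
 [134 131 126 125 126 129 131 129 128 124 124 124 120 120 120 120 121 121]
 [154 153 147 144 154 165 168 168 162 155 149 139 130 125 121 121 121 123]
 [166 165 162 163 178 194 196 195 1
[... 2213 characters left out ...]
 146 149
  147 147]
 [137 137 138 136 114  74 133 172 165 163 165 165 165 148 128 140 142 143
  145 147]
 [141 138 140 133 104  70 118 161 170 167 164 164 165 152 140 144 142 141
  141 143]
 [139 137 141 133 113 102 108 124 135 140 161 170 162 149 148 148 147 145
  145 142]
 [135 134 137 135 134 131 122 112 104 111 129 144 149 148 148 148 149 150
  149 148]
 [133 132 134 134 137 136 135 132 128 122 121 130 141 141 142 145 147 148
  149 151]
 [136 133 134 133 133 133 134 138 138 136 137 141 139 139 138 140 143 147
  146 148]
 [141 139 135 134 134 133 133 135 134 135 137 138 140 141 140 140 141 143
  146 146]
 [145 144 144 139 138 135 132 134 133 135 135 134 134 136 138 141 139 141
  142 141]]
```

```bash
cat >> h.py <<'E'
def up(cam,box,f=8):
    x0,y0,x1,y1=box
    return cv2.resize(cam["image"][y0:y1,x0:x1],None,fx=f,fy=f,interpolation=cv2.INTER_CUBIC)
def unup(p,box,f=8): return (np.asarray(p,float)+.5)/f-.5+np.array(box[:2])
E
python3 - <<'E'
from h import *
c=camera("scene");t=camera("top")
def cen(m,box):
    mm,k=big(m);M=cv2.moments(mm,True);return unup((M["m10"]/M["m00"],M["m01"]/M["m00"]),box),M["m00"]/64,k
# eyelet
bs=(402,229,414,238);v=up(c,bs).astype(int).sum(2);hs,a,_=cen((v<155).astype(np.uint8)*255,bs);print("hole s",hs,a)
bt=(236,240,248,251);s=cv2.cvtColor(up(t,bt),cv2.COLOR_BGR2HSV)[...,1];htp,a,_=cen((s<85).astype(np.uint8)*255,bt);print("hole t",htp,a)
print("tri",tri(c,hs,t,htp),"planes",plane(c,hs,.06),plane(t,htp,.06))
# pin top
bs=(200,236,224,264);u=up(c,bs);h=cv2.cvtColor(u,cv2.COLOR_BGR2HSV);m=((h[...,1]>180)&(u[...,2]>155)).astype(np.uint8)*255;ps,a,k=cen(m,bs);print("pin s",ps,a)
ap=cv2.approxPolyDP(k,8,True)[:,0];print([np.round(plane(c,unup(q,bs),.096)[:2],4) for q in ap])
bt=(402,240,426,262);u=up(t,bt);h=cv2.cvtColor(u,cv2.COLOR_BGR2HSV);m=((h[...,1]>180)&(u[...,2]>135)&(h[...,0]>21)).astype(np.uint8)*255;pt,a,k=cen(m,bt);print("pin t",pt,a)
ap=cv2.approxPolyDP(k,8,True)[:,0];print([np.round(plane(t,unup(q,bt),.096)[:2],4) for q in ap])
print("tri",tri(c,ps,t,pt),plane(c,ps,.096),plane(t,pt,.096))
# block top in top view
bt=(385,225,440,280);u=up(t,bt);h=cv2.cvtColor(u,cv2.COLOR_BGR2HSV);m=((h[...,1]>70)&(u[...,2]>115)).astype(np.uint8)*255
mm,k=big(m);r=cv2.minAreaRect(k);P=np.array([plane(t,unup(q,bt),.06)[:2] for q in cv2.boxPoints(r)]);print("block",P,P.mean(0),[np.linalg.norm(P[i]-P[i-1]) for i in range(4)],np.degrees(np.arctan2(*(P[1]-P[0])[::-1])))
# red bar top z=.168
bt=(265,228,303,272);u=up(t,bt);h=cv2.cvtColor(u,cv2.COLOR_BGR2HSV);m=((h[...,1]>170)&((h[...,0]<8)|(h[...,0]>172))).astype(np.uint8)*255
mm,k=big(m);r=cv2.minAreaRect(k);P=np.array([plane(t,unup(q,bt),.168)[:2] for q in cv2.boxPoints(r)]);print("bar",P,P.mean(0),[np.linalg.norm(P[i]-P[i-1]) for i in range(4)],np.degrees(np.arctan2(*(P[1]-P[0])[::-1])))
# cap top disc (cream) z=.151
bt=(260,222,312,278);u=up(t,bt);h=cv2.cvtColor(u,cv2.COLOR_BGR2HSV);m=((h[...,0]>12)&(h[...,0]<30)&(h[...,1]>50)&(u[...,2]>90)).astype(np.uint8)*255
mm,k=big(m);e=cv2.fitEllipse(cv2.convexHull(k));print("cap",unup(e[0],bt),plane(t,unup(e[0],bt),.151),e[1][0]/8,e[1][1]/8)
# bracket top rect
bt=(214,228,256,262);u=up(t,bt);h=cv2.cvtColor(u,cv2.COLOR_BGR2HSV);m=((h[...,0]>95)&(h[...,0]<130)&(h[...,1]>110)&(u[...,0]>90)).astype(np.uint8)*255
mm,k=big(m);r=cv2.minAreaRect(k);P=np.array([plane(t,unup(q,bt),.06)[:2] for q in cv2.boxPoints(r)]);print("brk",P,P.mean(0),[np.linalg.norm(P[i]-P[i-1]) for i in range(4)])
E
```

```text
hole s [407.33754072 232.44554153] 19.1875
hole t [241.73440594 245.22524752] 15.78125
tri (array([0.55197089, 0.1784912 , 0.06043138]), np.float64(0.001178421320799022)) planes [0.55170813 0.17925166 0.06      ] [0.55185625 0.17797256 0.06      ]
pin s [211.07393502 244.51352081] 39.796875
[array([ 0.5132, -0.2666]), array([ 0.5232, -0.2706]), array([ 0.5266, -0.2682]), array([ 0.529 , -0.2558]), array([ 0.5185, -0.2511])]
pin t [414.9540604  251.02871502] 44.109375
[array([ 0.5315, -0.2561]), array([ 0.5177, -0.2513]), array([ 0.5105, -0.2633]), array([ 0.5264, -0.271 ])]
tri (array([ 0.52157551, -0.26097482,  0.0968481 ]), np.float64(0.00023889489698722234)) [ 0.52080762 -0.26112894  0.096     ] [ 0.52167897 -0.26100535  0.096     ]
block [[ 0.50124796 -0.21428352]
 [ 0.56817654 -0.24146284]
 [ 0.54198995 -0.3078781 ]
 [ 0.4753039  -0.28034978]] [ 0.52167959 -0.26099356] [np.float64(0.07097777516695267), np.float64(0.07223676414389438), np.float64(0.07139135298277773), np.float64(0.07214456348965456)] -22.10178977726138
bar [[0.55346962 0.08025608]
 [0.55713082 0.0665938 ]
 [0.50247652 0.05193468]
 [0.49885966 0.06554055]] [0.52798416 0.06608128] [np.float64(0.056557891169079125), np.float64(0.014144336070458983), np.float64(0.056586064689197066), np.float64(0.01407839755199013)] -74.99841217299422
cap [283.87343597 249.89931679] [0.52672145 0.06544212 0.151     ] 30.714427947998047 30.836902618408203
brk [[0.543726   0.23497993]
 [0.58483445 0.22703449]
 [0.56900858 0.15401036]
 [0.52797292 0.1622066 ]] [0.55638549 0.19455785] [np.float64(0.07445883228535996), np.float64(0.04186925631168878), np.float64(0.07471935486750414), np.float64(0.04184618412954802)]
```

Checks on the measurements:
- **Pin:** (0.5216, -0.261). It sits on the block's centre, with yaw -22°.
- **Eyelet:** (0.552, 0.178), 115 mm from the axis at (0.527, 0.066), as specified.
- **Stand:** its x axis is at about -12.4°.
- **Bar:** it points at 15°, which is 0.48 rad from stand x and within the given range.

I'll go to the pin first.

```bash
cat > d.py <<'E'
import sys,numpy as np
from scipy.spatial.transform import Rotation as Ro
from plant import sense
# usage: d.py x y z alpha_deg(jaw angle)
x,y,z,al=map(float,sys.argv[1:5])
s=sense();p=s["tool_pos"];R=Ro.from_euler("xyz",s["eef_rot"])
d=R.inv().apply(np.array([x,y,z])-p)
T=Ro.from_euler("xyz",[np.pi,0,np.radians(al+90)])
print("t",round(s["clock"],2),"pos",np.round(p,4),"rpy",np.round(s["eef_rot"],4),"j6",round(s["joint_pos"][5],3),"F",np.round(s["contact_force"],1),"M",np.round(s["moment"],2),"w",round(s["grip_width"],3))
print("tool shift",np.round(d,4),"rotvec",np.round((R.inv()*T).as_rotvec(),4))
E
R='{"tx":-0.024,"ty":-0.028}'
python3 -m creep '[{"tx":-0.024,"ty":-0.028},{"tx":-0.024,"ty":-0.028},{"tx":-0.024,"ty":-0.028},{"tx":-0.024,"ty":-0.028},{"tx":-0.024,"ty":-0.028},{"tx":-0.024,"ty":-0.028},{"tx":-0.024,"ty":-0.028},{"tx":-0.024,"ty":-0.028},{"tx":-0.024,"ty":-0.028},{"tx":-0.024,"ty":-0.028},{"tx":-0.024,"ty":-0.028},{"tx":-0.024,"ty":-0.028}]'; python3 d.py .5216 -.261 .25 -22
```

```text
t 0.4 pos [0.1632 0.5513 0.3038] rpy [-3.1413  0.      2.8538] j6 -0.134 F [0.1 0.5 0.2] M [0.05 0.01 0.02] w 1.003
tool shift [-0.5742 -0.6772  0.054 ] rotvec [-2.000e-04  3.000e-04  1.667e+00]invalid input at $[0]: expected keys tx, ty, tz, rx, ry, rz, grip
```

```bash
python3 -m creep '[{"tx":-0.024,"ty":-0.028,"tz":0,"rx":0,"ry":0,"rz":0,"grip":1},{"tx":-0.024,"ty":-0.028,"tz":0,"rx":0,"ry":0,"rz":0,"grip":1},{"tx":-0.024,"ty":-0.028,"tz":0,"rx":0,"ry":0,"rz":0,"grip":1},{"tx":-0.024,"ty":-0.028,"tz":0,"rx":0,"ry":0,"rz":0,"grip":1},{"tx":-0.024,"ty":-0.028,"tz":0,"rx":0,"ry":0,"rz":0,"grip":1},{"tx":-0.024,"ty":-0.028,"tz":0,"rx":0,"ry":0,"rz":0,"grip":1},{"tx":-0.024,"ty":-0.028,"tz":0,"rx":0,"ry":0,"rz":0,"grip":1},{"tx":-0.024,"ty":-0.028,"tz":0,"rx":0,"ry":0,"rz":0,"grip":1},{"tx":-0.024,"ty":-0.028,"tz":0,"rx":0,"ry":0,"rz":0,"grip":1},{"tx":-0.024,"ty":-0.028,"tz":0,"rx":0,"ry":0,"rz":0,"grip":1},{"tx":-0.024,"ty":-0.028,"tz":0,"rx":0,"ry":0,"rz":0,"grip":1},{"tx":-0.024,"ty":-0.028,"tz":0,"rx":0,"ry":0,"rz":0,"grip":1}]'; python3 d.py .5216 -.261 .25 -22
```

```text
clock: 1.4
tool_pos: [0.3461, 0.1351, 0.3025]
eef_rot: [3.141, 0.002, 2.865]
contact_force: [1.5, 0.6, 0.4]
grip_width: 1.002
t 1.4 pos [0.3461 0.1351 0.3025] rpy [3.1407e+00 2.5000e-03 2.8652e+00] j6 -1.13 F [1.5 0.6 0.4] M [ 0.03 -0.04 -0.03] w 1.002
tool shift [-0.2768 -0.3332  0.0529] rotvec [2.8000e-03 1.1000e-03 1.6784e+00]
```

```bash
python3 -m creep '[{"tx":-0.025,"ty":-0.03,"tz":0.002,"rx":0,"ry":0,"rz":0,"grip":1},{"tx":-0.025,"ty":-0.03,"tz":0.002,"rx":0,"ry":0,"rz":0,"grip":1},{"tx":-0.025,"ty":-0.03,"tz":0.002,"rx":0,"ry":0,"rz":0,"grip":1},{"tx":-0.025,"ty":-0.03,"tz":0.002,"rx":0,"ry":0,"rz":0,"grip":1},{"tx":-0.025,"ty":-0.03,"tz":0.002,"rx":0,"ry":0,"rz":0,"grip":1},{"tx":-0.025,"ty":-0.03,"tz":0.002,"rx":0,"ry":0,"rz":0,"grip":1},{"tx":-0.025,"ty":-0.03,"tz":0.002,"rx":0,"ry":0,"rz":0,"grip":1},{"tx":-0.025,"ty":-0.03,"tz":0.002,"rx":0,"ry":0,"rz":0,"grip":1},{"tx":-0.025,"ty":-0.03,"tz":0.002,"rx":0,"ry":0,"rz":0,"grip":1},{"tx":-0.025,"ty":-0.03,"tz":0.002,"rx":0,"ry":0,"rz":0,"grip":1},{"tx":-0.025,"ty":-0.03,"tz":0.002,"rx":0,"ry":0,"rz":0,"grip":1}]';python3 -m creep '[{"tx":0,"ty":0,"tz":0,"rx":0,"ry":0,"rz":0.12,"grip":1},{"tx":0,"ty":0,"tz":0,"rx":0,"ry":0,"rz":0.12,"grip":1},{"tx":0,"ty":0,"tz":0,"rx":0,"ry":0,"rz":0.12,"grip":1},{"tx":0,"ty":0,"tz":0,"rx":0,"ry":0,"rz":0.12,"grip":1},{"tx":0,"ty":0,"tz":0,"rx":0,"ry":0,"rz":0.12,"grip":1},{"tx":0,"ty":0,"tz":0,"rx":0,"ry":0,"rz":0.12,"grip":1},{"tx":0,"ty":0,"tz":0,"rx":0,"ry":0,"rz":0.12,"grip":1},{"tx":0,"ty":0,"tz":0,"rx":0,"ry":0,"rz":0.12,"grip":1},{"tx":0,"ty":0,"tz":0,"rx":0,"ry":0,"rz":0.12,"grip":1},{"tx":0,"ty":0,"tz":0,"rx":0,"ry":0,"rz":0.12,"grip":1},{"tx":0,"ty":0,"tz":0,"rx":0,"ry":0,"rz":0.12,"grip":1},{"tx":0,"ty":0,"tz":0,"rx":0,"ry":0,"rz":0.12,"grip":1}]'; python3 d.py .5216 -.261 .25 -22
```

```text
clock: 2.32
tool_pos: [0.5228, -0.2813, 0.2835]
eef_rot: [3.139, 0.011, 2.862]
contact_force: [0.5, 0.3, 0.9]
grip_width: 1.004
clock: 3.32
tool_pos: [0.5241, -0.2909, 0.2781]
eef_rot: [3.136, -0.003, 1.367]
contact_force: [-0.0, -0.5, 0.7]
grip_width: 1.003
t 3.32 pos [ 0.5241 -0.2909  0.2781] rpy [ 3.1363e+00 -2.9000e-03  1.3670e+00] j6 -0.434 F [-0.  -0.5  0.7] M [-0.01  0.02 -0.01] w 1.003
tool shift [ 0.0287 -0.0087  0.0281] rotvec [ 0.005  -0.0034  0.1802]
```

```bash
python3 -m creep '[{"tx":0.012,"ty":-0.004,"tz":0.01,"rx":0.002,"ry":-0.001,"rz":0.09,"grip":1},{"tx":0.014,"ty":-0.002,"tz":0.01,"rx":0.002,"ry":-0.001,"rz":0.085,"grip":1},{"tx":0,"ty":0,"tz":0.005,"rx":0,"ry":0,"rz":0,"grip":1},{"tx":0,"ty":0,"tz":0,"rx":0,"ry":0,"rz":0,"grip":1}]'; python3 d.py .5216 -.261 .138 -22
```

```text
clock: 3.65
tool_pos: [0.5249, -0.2642, 0.2525]
eef_rot: [3.14, -0.001, 1.176]
contact_force: [-0.2, 0.2, 0.7]
grip_width: 0.998
t 3.65 pos [ 0.5249 -0.2642  0.2525] rpy [ 3.1400e+00 -1.0000e-03  1.1757e+00] j6 -0.203 F [-0.2  0.2  0.7] M [-0.01  0.03 -0.03] w 0.998
tool shift [ 0.0016 -0.0045  0.1145] rotvec [ 0.0016 -0.0009 -0.0111]
```

```bash
python3 -m creep '[{"tx":0.002,"ty":-0.005,"tz":0.02,"rx":0.001,"ry":-0.001,"rz":-0.01,"grip":1},{"tx":0,"ty":0,"tz":0.02,"rx":0,"ry":0,"rz":0,"grip":1},{"tx":0,"ty":0,"tz":0.02,"rx":0,"ry":0,"rz":0,"grip":1},{"tx":0,"ty":0,"tz":0.01,"rx":0,"ry":0,"rz":0,"grip":1},{"tx":0,"ty":0,"tz":0,"rx":0,"ry":0,"rz":0,"grip":1}]'; python3 d.py .5216 -.261 .138 -22
```

```text
clock: 4.07
tool_pos: [0.5217, -0.2628, 0.1826]
eef_rot: [3.137, 0.001, 1.199]
contact_force: [0.3, -0.2, -0.1]
grip_width: 0.999
t 4.07 pos [ 0.5217 -0.2628  0.1826] rpy [3.1370e+00 1.4000e-03 1.1988e+00] j6 -0.226 F [ 0.3 -0.2 -0.1] M [ 0.06  0.02 -0.01] w 0.999
tool shift [ 0.0017 -0.0009  0.0446] rotvec [0.0046 0.0014 0.012 ]
```

```bash
python3 -m creep '[{"tx":0.0015,"ty":-0.001,"tz":0.02,"rx":0.004,"ry":0.001,"rz":0.01,"grip":1},{"tx":0,"ty":0,"tz":0.015,"rx":0,"ry":0,"rz":0,"grip":1},{"tx":0,"ty":0,"tz":0.007,"rx":0,"ry":0,"rz":0,"grip":1},{"tx":0,"ty":0,"tz":0,"rx":0,"ry":0,"rz":0,"grip":1},{"tx":0,"ty":0,"tz":0,"rx":0,"ry":0,"rz":0,"grip":1}]'; python3 d.py .5216 -.261 .138 -22;python3 - <<'E'
from h import *
c=camera("scene");t=camera("top")
a=cv2.resize(c["image"][200:290,170:260],(400,400));b=cv2.resize(t["image"][210:300,370:460],(400,400))
cv2.imwrite("pics/g1.png",np.hstack([a,b]))
E
```

```text
clock: 4.48
tool_pos: [0.5229, -0.2637, 0.1441]
eef_rot: [3.137, 0.002, 1.193]
contact_force: [0.4, -0.7, 0.8]
grip_width: 1.0
t 4.48 pos [ 0.5229 -0.2637  0.1441] rpy [3.1365e+00 1.6000e-03 1.1930e+00] j6 -0.221 F [ 0.4 -0.7  0.8] M [ 0.04  0.01 -0.03] w 1.0
tool shift [ 0.0021 -0.0022  0.0061] rotvec [0.0051 0.0015 0.0062]
```

View pics/g1.png

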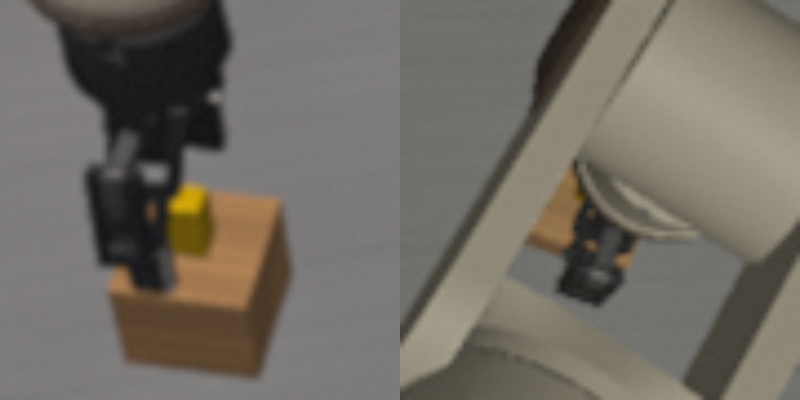

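The fingers straddle the yellow head, with the pin midway between the two tips at crop (155,285) and (215,145). I'll centre, lower the last millimetres and close.

```bash
python3 -m creep '[{"tx":0.002,"ty":-0.002,"tz":0.004,"rx":0.005,"ry":0.001,"rz":0.006,"grip":1},{"tx":0,"ty":0,"tz":0.001,"rx":0,"ry":0,"rz":0,"grip":1},{"tx":0,"ty":0,"tz":0,"rx":0,"ry":0,"rz":0,"grip":1}]'; python3 d.py .5216 -.261 .138 -22
```

```text
clock: 4.83
tool_pos: [0.5223, -0.2613, 0.1411]
eef_rot: [3.139, 0.001, 1.186]
contact_force: [-0.1, 0.7, 0.1]
grip_width: 1.0
t 4.83 pos [ 0.5223 -0.2613  0.1411] rpy [3.1386e+00 1.2000e-03 1.1865e+00] j6 -0.211 F [-0.1  0.7  0.1] M [-0.01 -0.03 -0.03] w 1.0
tool shift [ 0.     -0.0008  0.0031] rotvec [ 0.003   0.0012 -0.0003]
```

```bash
python3 -m creep '[{"tx":0,"ty":-0.0008,"tz":0.001,"rx":0.002,"ry":0.001,"rz":0,"grip":-1},{"tx":0,"ty":0,"tz":0,"rx":0,"ry":0,"rz":0,"grip":-1},{"tx":0,"ty":0,"tz":0,"rx":0,"ry":0,"rz":0,"grip":-1},{"tx":0,"ty":0,"tz":0,"rx":0,"ry":0,"rz":0,"grip":-1},{"tx":0,"ty":0,"tz":0,"rx":0,"ry":0,"rz":0,"grip":-1},{"tx":0,"ty":0,"tz":0,"rx":0,"ry":0,"rz":0,"grip":-1},{"tx":0,"ty":0,"tz":0,"rx":0,"ry":0,"rz":0,"grip":-1},{"tx":0,"ty":0,"tz":0,"rx":0,"ry":0,"rz":0,"grip":-1}]' 50; python3 d.py .5216 -.261 .138 -22
```

```text
clock: 5.5
tool_pos: [0.5217, -0.261, 0.1409]
eef_rot: [3.14, 0.0, 1.187]
contact_force: [0.4, 1.3, -0.2]
grip_width: 0.2
t 5.5 pos [ 0.5217 -0.261   0.1409] rpy [3.1398e+00 3.0000e-04 1.1868e+00] j6 -0.212 F [ 0.4  1.3 -0.2] M [-0.01  0.01 -0.01] w 0.2
tool shift [-0.0001 -0.0001  0.0029] rotvec [0.0018 0.0003 0.    ]
```

The opening of 0.2 (about 17 mm) matches the 18 mm head. Now a straight lift.

```bash
python3 -m creep '[{"tx":0,"ty":0,"tz":-0.015,"rx":0,"ry":0,"rz":0,"grip":-1},{"tx":0,"ty":0,"tz":-0.02,"rx":0,"ry":0,"rz":0,"grip":-1},{"tx":0,"ty":0,"tz":-0.02,"rx":0,"ry":0,"rz":0,"grip":-1},{"tx":0,"ty":0,"tz":-0.02,"rx":0,"ry":0,"rz":0,"grip":-1},{"tx":0,"ty":0,"tz":-0.02,"rx":0,"ry":0,"rz":0,"grip":-1},{"tx":0,"ty":0,"tz":-0.01,"rx":0,"ry":0,"rz":0,"grip":-1},{"tx":0,"ty":0,"tz":0,"rx":0,"ry":0,"rz":0,"grip":-1}]'; python3 d.py .552 .178 .23 -22;python3 - <<'E'
from h import *
c=camera("scene")
cv2.imwrite("pics/g2.png",cv2.resize(c["image"][170:290,150:270],(600,600)))
E
```

```text
clock: 6.08
tool_pos: [0.5212, -0.2608, 0.2481]
eef_rot: [-3.141, -0.0, 1.187]
contact_force: [0.1, 0.3, -0.0]
grip_width: 0.202
t 6.08 pos [ 0.5212 -0.2608  0.2481] rpy [-3.1407e+00 -3.0000e-04  1.1866e+00] j6 -0.212 F [ 0.1  0.3 -0. ] M [ 0.02  0.01 -0.04] w 0.202
tool shift [ 0.4183 -0.1359  0.0184] rotvec [-0.0009 -0.0003 -0.0002]
```

View pics/g2.png

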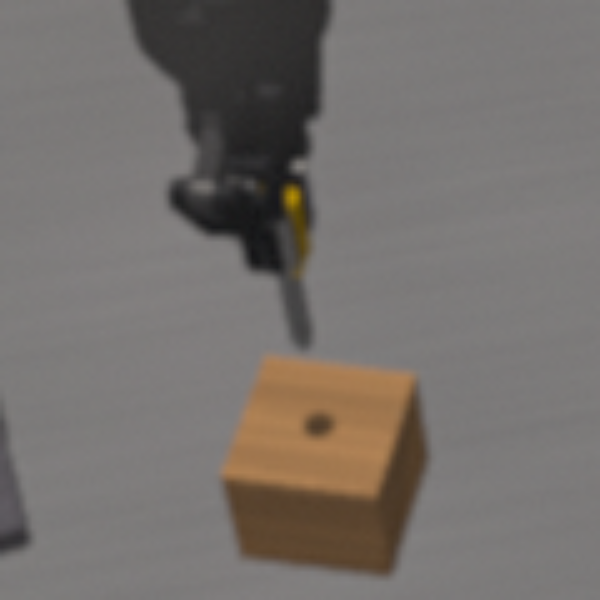

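```bash
python3 -m creep '[{"tx":0,"ty":0,"tz":-0.03,"rx":0,"ry":0,"rz":0,"grip":-1},{"tx":0,"ty":0,"tz":-0.035,"rx":0,"ry":0,"rz":0,"grip":-1},{"tx":0,"ty":0,"tz":-0.03,"rx":0,"ry":0,"rz":0,"grip":-1},{"tx":0,"ty":0,"tz":-0.01,"rx":0,"ry":0,"rz":0,"grip":-1},{"tx":0,"ty":0,"tz":0,"rx":0,"ry":0,"rz":0,"grip":-1}]'; python3 d.py .552 .178 .35 -22;python3 - <<'E'
from h import *
c=camera("scene");s=sense();p=s["tool_pos"]
print([proj(c,p-[0,0,z]).round(1) for z in(.045,.063,.081,.135)])
cv2.imwrite("pics/g3.png",cv2.resize(c["image"][150:230,170:250],(600,600),interpolation=cv2.INTER_CUBIC))
E
```

```text
clock: 6.55
tool_pos: [0.5205, -0.2604, 0.3473]
eef_rot: [-3.129, -0.003, 1.187]
contact_force: [0.0, -0.2, -1.2]
grip_width: 0.202
t 6.55 pos [ 0.5205 -0.2604  0.3473] rpy [-3.1286e+00 -2.9000e-03  1.1866e+00] j6 -0.212 F [ 0.  -0.2 -1.2] M [ 0.02  0.03 -0.01] w 0.202
tool shift [ 4.182e-01 -1.351e-01  3.000e-04] rotvec [-0.013  -0.0029 -0.0002]
[array([197. , 175.4]), array([198.4, 182.2]), array([199.8, 188.8]), array([203.8, 207.8])]
```

View pics/g3.png

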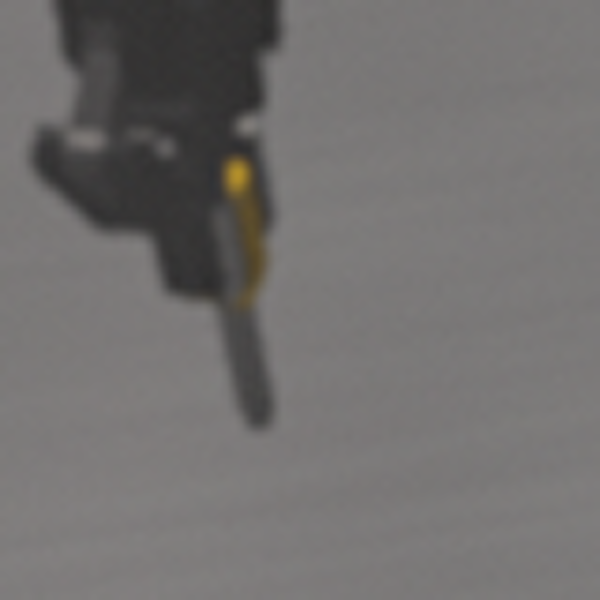

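The tip is seen at (204.4,207) against a predicted (203.8,207.8), so the pin hangs straight. I'll carry it over the jar with the tip at z ≈ 0.21.

```bash
python3 -m creep '[{"tx":0.035,"ty":-0.0113,"tz":0,"rx":-0.012,"ry":-0.003,"rz":0,"grip":-1},{"tx":0.035,"ty":-0.0113,"tz":0,"rx":0,"ry":0,"rz":0,"grip":-1},{"tx":0.035,"ty":-0.0113,"tz":0,"rx":0,"ry":0,"rz":0,"grip":-1},{"tx":0.035,"ty":-0.0113,"tz":0,"rx":0,"ry":0,"rz":0,"grip":-1},{"tx":0.035,"ty":-0.0113,"tz":0,"rx":0,"ry":0,"rz":0,"grip":-1},{"tx":0.035,"ty":-0.0113,"tz":0,"rx":0,"ry":0,"rz":0,"grip":-1},{"tx":0.035,"ty":-0.0113,"tz":0,"rx":0,"ry":0,"rz":0,"grip":-1},{"tx":0.035,"ty":-0.0113,"tz":0,"rx":0,"ry":0,"rz":0,"grip":-1},{"tx":0.035,"ty":-0.0113,"tz":0,"rx":0,"ry":0,"rz":0,"grip":-1},{"tx":0.035,"ty":-0.0113,"tz":0,"rx":0,"ry":0,"rz":0,"grip":-1},{"tx":0.03,"ty":-0.01,"tz":0,"rx":0,"ry":0,"rz":0,"grip":-1},{"tx":0.015,"ty":-0.005,"tz":0,"rx":0,"ry":0,"rz":0,"grip":-1}]'; python3 d.py .552 .178 .35 -22
```

```text
clock: 7.6
tool_pos: [0.5468, 0.1687, 0.3154]
eef_rot: [-3.107, 0.008, 1.178]
contact_force: [0.4, -0.5, -1.2]
grip_width: 0.2
t 7.6 pos [0.5468 0.1687 0.3154] rpy [-3.1069  0.0081  1.1782] j6 0.553 F [ 0.4 -0.5 -1.2] M [-0.09 -0.02 -0.04] w 0.2
tool shift [ 0.0103  0.0001 -0.0347] rotvec [-0.0347  0.008  -0.0088]
```

```bash
python3 -m creep '[{"tx":0.01,"ty":0,"tz":0.02,"rx":-0.034,"ry":0.008,"rz":-0.008,"grip":-1},{"tx":0,"ty":0,"tz":0.02,"rx":0,"ry":0,"rz":0,"grip":-1},{"tx":0,"ty":0,"tz":0.02,"rx":0,"ry":0,"rz":0,"grip":-1},{"tx":0,"ty":0,"tz":0.02,"rx":0,"ry":0,"rz":0,"grip":-1},{"tx":0,"ty":0,"tz":0.005,"rx":0,"ry":0,"rz":0,"grip":-1},{"tx":0,"ty":0,"tz":0,"rx":0,"ry":0,"rz":0,"grip":-1}]'; python3 d.py .552 .178 .215 -22
```

```text
clock: 8.1
tool_pos: [0.5451, 0.1839, 0.2123]
eef_rot: [-3.129, 0.007, 1.194]
contact_force: [0.1, 0.4, 0.4]
grip_width: 0.198
t 8.1 pos [0.5451 0.1839 0.2123] rpy [-3.1286  0.0073  1.1938] j6 0.568 F [0.1 0.4 0.4] M [-0.01 -0.02 -0.  ] w 0.198
tool shift [-0.003   0.0085 -0.0027] rotvec [-0.013   0.0074  0.0069]
```

```bash
python3 -m creep '[{"tx":-0.003,"ty":0.008,"tz":-0.003,"rx":-0.013,"ry":0.007,"rz":0.007,"grip":-1},{"tx":0,"ty":0,"tz":0,"rx":0,"ry":0,"rz":0,"grip":-1},{"tx":0,"ty":0,"tz":0,"rx":0,"ry":0,"rz":0,"grip":-1}]'; python3 d.py .5518 .1785 .215 -22
```

```text
clock: 8.35
tool_pos: [0.552, 0.1773, 0.2151]
eef_rot: [-3.142, 0.001, 1.186]
contact_force: [1.2, 0.6, -0.1]
grip_width: 0.203
t 8.35 pos [0.552  0.1773 0.2151] rpy [-3.1416e+00  7.0000e-04  1.1856e+00] j6 0.563 F [ 1.2  0.6 -0.1] M [ 0.01  0.03 -0.02] w 0.203
tool shift [ 0.0011 -0.0007  0.0001] rotvec [-0.      0.0007 -0.0012]
```

```bash
python3 -m creep '[{"tx":0.001,"ty":-0.0007,"tz":0,"rx":0,"ry":0,"rz":0,"grip":-1},{"tx":0,"ty":0,"tz":0.004,"rx":0,"ry":0,"rz":0,"grip":-1},{"tx":0,"ty":0,"tz":0,"rx":0,"ry":0,"rz":0,"grip":-1}]'; python3 d.py .5518 .1785 .20 -22
python3 - <<'E'
from h import *
c=camera("scene");t=camera("top");s=sense();p=s["tool_pos"]
print("eye",proj(c,[.5518,.1785,.06]),"tip",proj(c,p-[0,0,.135]),proj(c,p-[0,0,.081]))
a=cv2.resize(c["image"][190:260,370:440],(400,400),interpolation=cv2.INTER_CUBIC);b=cv2.resize(t["image"][210:280,210:280],(400,400),interpolation=cv2.INTER_CUBIC)
cv2.imwrite("pics/g4.png",np.hstack([a,b]))
E
```

```text
clock: 8.6
tool_pos: [0.5527, 0.1781, 0.2133]
eef_rot: [3.138, -0.001, 1.185]
contact_force: [-0.5, 0.2, -0.9]
grip_width: 0.201
t 8.6 pos [0.5527 0.1781 0.2133] rpy [ 3.1382e+00 -1.5000e-03  1.1845e+00] j6 0.566 F [-0.5  0.2 -0.9] M [-0.07  0.03  0.01] w 0.201
tool shift [ 0.     -0.001   0.0133] rotvec [ 0.0034 -0.0015 -0.0023]
eye [407.0366885  232.52920862] tip [407.97044199 227.44030063] [410.77140977 211.12696081]
```

View pics/g4.png

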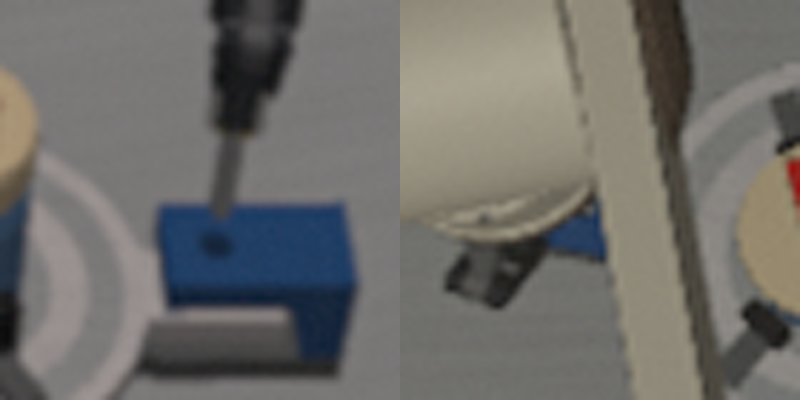

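```bash
python3 -m creep '[{"tx":-0.0003,"ty":-0.001,"tz":0.006,"rx":0.003,"ry":-0.001,"rz":0,"grip":-1},{"tx":0,"ty":0,"tz":0.006,"rx":0,"ry":0,"rz":0,"grip":-1},{"tx":0,"ty":0,"tz":0,"rx":0,"ry":0,"rz":0,"grip":-1}]'; python3 d.py .5518 .178 .195 -22
```

```text
clock: 8.95
tool_pos: [0.5517, 0.1784, 0.201]
eef_rot: [3.141, -0.001, 1.185]
contact_force: [0.2, -0.0, -1.5]
grip_width: 0.198
t 8.95 pos [0.5517 0.1784 0.201 ] rpy [ 3.1406e+00 -1.0000e-03  1.1849e+00] j6 0.566 F [ 0.2 -0.  -1.5] M [-0.02  0.02 -0.05] w 0.198
tool shift [-0.0004  0.0003  0.006 ] rotvec [ 0.001 -0.001 -0.002]
```

```bash
python3 -m creep '[{"tx":0,"ty":0,"tz":0.005,"rx":0.001,"ry":-0.001,"rz":0,"grip":-1},{"tx":0,"ty":0,"tz":0.003,"rx":0,"ry":0,"rz":0,"grip":-1},{"tx":0,"ty":0,"tz":0.003,"rx":0,"ry":0,"rz":0,"grip":-1},{"tx":0,"ty":0,"tz":0,"rx":0,"ry":0,"rz":0,"grip":-1}]'; python3 d.py .5518 .178 .195 -22
```

```text
clock: 9.28
tool_pos: [0.5517, 0.1786, 0.1882]
eef_rot: [-3.141, -0.0, 1.185]
contact_force: [3.1, 2.3, -3.2]
grip_width: 0.203
t 9.28 pos [0.5517 0.1786 0.1882] rpy [-3.1412 -0.      1.185 ] j6 0.566 F [ 3.1  2.3 -3.2] M [ 0.46 -0.64  0.02] w 0.203
tool shift [-0.0005  0.0003 -0.0068] rotvec [-0.0004 -0.     -0.0018]
```

The tip is 7 mm into the hole and a side force of about (4,3) N pushes towards +x, +y. I'll yield that way and go on down.

```bash
python3 -m creep '[{"tx":0.0009,"ty":0.0005,"tz":0,"rx":0,"ry":0,"rz":0,"grip":-1},{"tx":0,"ty":0,"tz":0.003,"rx":0,"ry":0,"rz":0,"grip":-1},{"tx":0,"ty":0,"tz":0.003,"rx":0,"ry":0,"rz":0,"grip":-1},{"tx":0,"ty":0,"tz":0,"rx":0,"ry":0,"rz":0,"grip":-1}]'; python3 d.py .5518 .178 .141 -22
```

```text
clock: 9.62
tool_pos: [0.5526, 0.1793, 0.1815]
eef_rot: [-3.141, 0.0, 1.185]
contact_force: [-0.6, 0.8, 0.0]
grip_width: 0.202
t 9.62 pos [0.5526 0.1793 0.1815] rpy [-3.1409e+00  3.0000e-04  1.1850e+00] j6 0.567 F [-0.6  0.8  0. ] M [-0.04 -0.04 -0.05] w 0.202
tool shift [-0.0015 -0.0002  0.0405] rotvec [-0.0006  0.0003 -0.0018]
```

```bash
python3 -m creep '[{"tx":0,"ty":0,"tz":0.004,"rx":0,"ry":0,"rz":0,"grip":-1},{"tx":0,"ty":0,"tz":0.004,"rx":0,"ry":0,"rz":0,"grip":-1},{"tx":0,"ty":0,"tz":0.004,"rx":0,"ry":0,"rz":0,"grip":-1},{"tx":0,"ty":0,"tz":0,"rx":0,"ry":0,"rz":0,"grip":-1}]'; python3 d.py .5526 .1793 .141 -22
```

```text
clock: 9.95
tool_pos: [0.5524, 0.1792, 0.1682]
eef_rot: [-3.141, 0.001, 1.185]
contact_force: [-0.0, -0.4, -1.3]
grip_width: 0.203
t 9.95 pos [0.5524 0.1792 0.1682] rpy [-3.1407e+00  6.0000e-04  1.1850e+00] j6 0.567 F [-0.  -0.4 -1.3] M [-0.01  0.06 -0.03] w 0.203
tool shift [0.0002 0.0002 0.0272] rotvec [-0.0009  0.0006 -0.0018]
```

```bash
python3 -m creep '[{"tx":0,"ty":0,"tz":0.004,"rx":0,"ry":0,"rz":0,"grip":-1},{"tx":0,"ty":0,"tz":0.004,"rx":0,"ry":0,"rz":0,"grip":-1},{"tx":0,"ty":0,"tz":0.003,"rx":0,"ry":0,"rz":0,"grip":-1},{"tx":0,"ty":0,"tz":0,"rx":0,"ry":0,"rz":0,"grip":-1}]'; python3 d.py .5526 .1793 .141 -22
```

```text
clock: 10.28
tool_pos: [0.5523, 0.1791, 0.1558]
eef_rot: [-3.141, 0.001, 1.185]
contact_force: [0.9, 0.3, -0.5]
grip_width: 0.205
t 10.28 pos [0.5523 0.1791 0.1558] rpy [-3.1405e+00  7.0000e-04  1.1849e+00] j6 0.567 F [ 0.9  0.3 -0.5] M [ 0.05 -0.13  0.01] w 0.205
tool shift [0.0002 0.0002 0.0148] rotvec [-0.0011  0.0007 -0.0019]
```

```bash
python3 -m creep '[{"tx":0.0002,"ty":0.0002,"tz":0.004,"rx":0,"ry":0,"rz":0,"grip":-1},{"tx":0,"ty":0,"tz":0.003,"rx":0,"ry":0,"rz":0,"grip":-1},{"tx":0,"ty":0,"tz":0,"rx":0,"ry":0,"rz":0,"grip":-1}]'; python3 d.py .5526 .1793 .141 -22
```

```text
clock: 10.53
tool_pos: [0.5527, 0.1793, 0.1481]
eef_rot: [-3.141, 0.001, 1.185]
contact_force: [-0.3, 0.3, -0.9]
grip_width: 0.201
t 10.53 pos [0.5527 0.1793 0.1481] rpy [-3.1406e+00  6.0000e-04  1.1850e+00] j6 0.567 F [-0.3  0.3 -0.9] M [ 0.01  0.   -0.  ] w 0.201
tool shift [-0.     -0.      0.0071] rotvec [-0.001   0.0006 -0.0019]
```

```bash
python3 -m creep '[{"tx":0,"ty":0,"tz":0.003,"rx":0,"ry":0,"rz":0,"grip":-1},{"tx":0,"ty":0,"tz":0.002,"rx":0,"ry":0,"rz":0,"grip":-1},{"tx":0,"ty":0,"tz":0.001,"rx":0,"ry":0,"rz":0,"grip":-1},{"tx":0,"ty":0,"tz":0,"rx":0,"ry":0,"rz":0,"grip":-1}]'; python3 d.py .5526 .1793 .141 -22
```

```text
clock: 10.87
tool_pos: [0.5526, 0.1793, 0.1414]
eef_rot: [-3.141, 0.001, 1.185]
contact_force: [0.3, 0.0, -0.4]
grip_width: 0.202
t 10.87 pos [0.5526 0.1793 0.1414] rpy [-3.1405e+00  7.0000e-04  1.1850e+00] j6 0.567 F [ 0.3  0.  -0.4] M [-0.03  0.02  0.01] w 0.202
tool shift [ 0.     -0.0001  0.0004] rotvec [-0.0011  0.0007 -0.0019]
```

```bash
python3 -m creep '[{"tx":0,"ty":0,"tz":0.001,"rx":0,"ry":0,"rz":0,"grip":-1},{"tx":0,"ty":0,"tz":0.001,"rx":0,"ry":0,"rz":0,"grip":-1},{"tx":0,"ty":0,"tz":0.0005,"rx":0,"ry":0,"rz":0,"grip":-1},{"tx":0,"ty":0,"tz":0,"rx":0,"ry":0,"rz":0,"grip":-1}]'; python3 d.py .5526 .1793 .141 -22
```

```text
clock: 11.2
tool_pos: [0.5529, 0.1794, 0.1411]
eef_rot: [3.141, -0.0, 1.185]
contact_force: [0.4, 0.4, -0.3]
grip_width: 0.2
t 11.2 pos [0.5529 0.1794 0.1411] rpy [ 3.1411e+00 -2.0000e-04  1.1852e+00] j6 0.567 F [ 0.4  0.4 -0.3] M [-0.02  0.02 -0.04] w 0.2
tool shift [-0.0002 -0.0002  0.0001] rotvec [ 0.0005 -0.0002 -0.0017]
```

The tool stops at 0.1411, the height it had at the grasp, so the head is seated on the bracket. Release and retreat upwards.

```bash
python3 -m creep '[{"tx":0,"ty":0,"tz":0,"rx":0,"ry":0,"rz":0,"grip":0.3},{"tx":0,"ty":0,"tz":0,"rx":0,"ry":0,"rz":0,"grip":0.3},{"tx":0,"ty":0,"tz":0,"rx":0,"ry":0,"rz":0,"grip":0.3},{"tx":0,"ty":0,"tz":0,"rx":0,"ry":0,"rz":0,"grip":0.3},{"tx":0,"ty":0,"tz":0,"rx":0,"ry":0,"rz":0,"grip":0.3}]'; python3 d.py .5526 .1793 .24 -22
python3 - <<'E'
from h import *
c=camera("scene")
cv2.imwrite("pics/g5.png",cv2.resize(c["image"][180:280,330:450],(720,600),interpolation=cv2.INTER_CUBIC))
E
```

```text
clock: 11.62
tool_pos: [0.5531, 0.1794, 0.1411]
eef_rot: [3.141, -0.0, 1.185]
contact_force: [0.3, 0.6, -0.5]
grip_width: 0.652
t 11.62 pos [0.5531 0.1794 0.1411] rpy [ 3.1408e+00 -4.0000e-04  1.1851e+00] j6 0.567 F [ 0.3  0.6 -0.5] M [ 0.02 -0.02  0.01] w 0.652
tool shift [-0.0002 -0.0003 -0.0989] rotvec [ 0.0008 -0.0004 -0.0017]
```

View pics/g5.png

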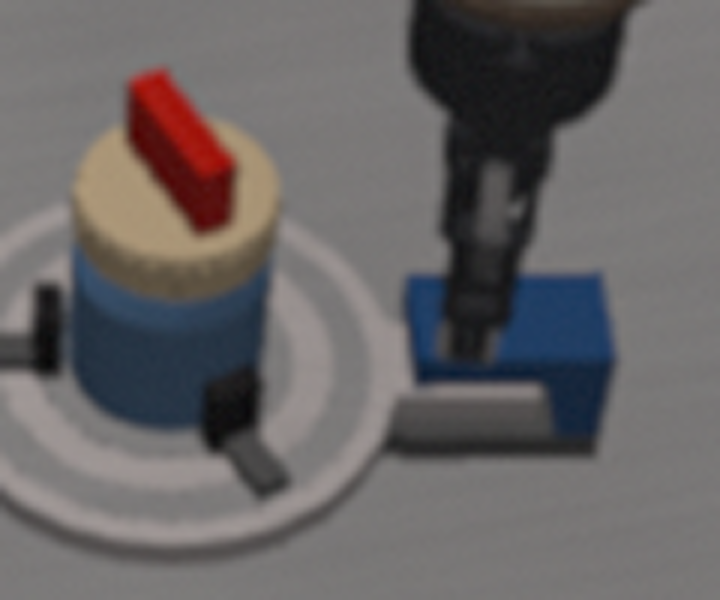

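The near finger hides the head, so I'll go up before checking.

```bash
python3 -m creep '[{"tx":0,"ty":0,"tz":-0.01,"rx":0,"ry":0,"rz":0,"grip":0.3},{"tx":0,"ty":0,"tz":-0.02,"rx":0,"ry":0,"rz":0,"grip":0.3},{"tx":0,"ty":0,"tz":-0.03,"rx":0,"ry":0,"rz":0,"grip":1},{"tx":0,"ty":0,"tz":-0.03,"rx":0,"ry":0,"rz":0,"grip":1},{"tx":0,"ty":0,"tz":-0.015,"rx":0,"ry":0,"rz":0,"grip":1},{"tx":0,"ty":0,"tz":0,"rx":0,"ry":0,"rz":0,"grip":1}]'; python3 d.py .527 .066 .26 -75
python3 - <<'E'
from h import *
c=camera("scene");t=camera("top")
cv2.imwrite("pics/g6.png",np.hstack([cv2.resize(c["image"][180:280,330:450],(480,400),interpolation=cv2.INTER_CUBIC),cv2.resize(t["image"][210:290,210:330],(320,400))]))
for z in(.06,.096):print(proj(c,[.5526,.179,z]))
E
```

```text
clock: 12.17
tool_pos: [0.552, 0.1792, 0.2526]
eef_rot: [-3.14, 0.001, 1.185]
contact_force: [1.1, 0.4, -0.1]
grip_width: 1.0
t 12.17 pos [0.552  0.1792 0.2526] rpy [-3.1399e+00  1.1000e-03  1.1851e+00] j6 0.567 F [ 1.1  0.4 -0.1] M [-0.07 -0.03  0.03] w 1.0
tool shift [-0.1143  0.0194 -0.0073] rotvec [-0.001   0.0018  0.9233]
[407.3547832 232.7505237]
[409.1706539  222.20951095]
```

View pics/g6.png

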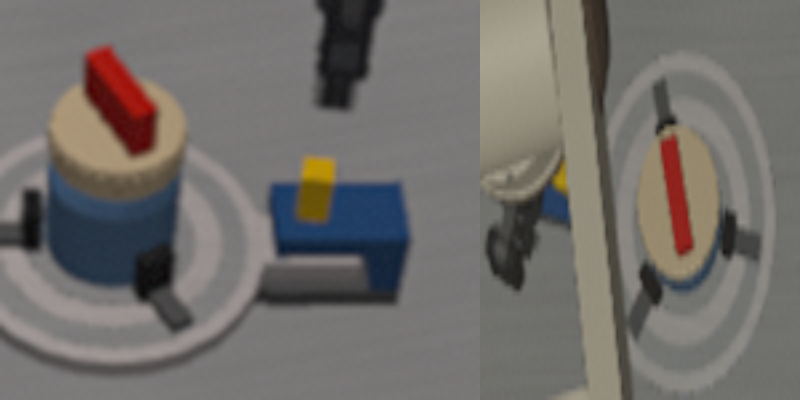

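The pin's head stands upright on the bracket, its top at (409.6,221) against a predicted (409.2,222). Wheel and bar are unmoved. On to the cap.

```bash
python3 -m creep '[{"tx":-0.03,"ty":0.005,"tz":-0.005,"rx":0,"ry":0.001,"rz":0,"grip":1},{"tx":-0.03,"ty":0.005,"tz":-0.002,"rx":0,"ry":0,"rz":0,"grip":1},{"tx":-0.03,"ty":0.005,"tz":0,"rx":0,"ry":0,"rz":0,"grip":1},{"tx":-0.015,"ty":0.003,"tz":0,"rx":0,"ry":0,"rz":0.03,"grip":1},{"tx":0,"ty":0,"tz":0,"rx":0,"ry":0,"rz":0.12,"grip":1},{"tx":0,"ty":0,"tz":0,"rx":0,"ry":0,"rz":0.12,"grip":1},{"tx":0,"ty":0,"tz":0,"rx":0,"ry":0,"rz":0.12,"grip":1},{"tx":0,"ty":0,"tz":0,"rx":0,"ry":0,"rz":0.12,"grip":1},{"tx":0,"ty":0,"tz":0,"rx":0,"ry":0,"rz":0.12,"grip":1},{"tx":0,"ty":0,"tz":0,"rx":0,"ry":0,"rz":0.12,"grip":1},{"tx":0,"ty":0,"tz":0,"rx":0,"ry":0,"rz":0.1,"grip":1},{"tx":0,"ty":0,"tz":0,"rx":0,"ry":0,"rz":0,"grip":1}]'; python3 d.py .5278 .0662 .26 -75
```

```text
clock: 13.27
tool_pos: [0.5225, 0.0699, 0.2411]
eef_rot: [-3.134, 0.026, 0.302]
contact_force: [0.6, -0.4, 0.8]
grip_width: 0.999
t 13.27 pos [0.5225 0.0699 0.2411] rpy [-3.1337  0.0262  0.3016] j6 1.256 F [ 0.6 -0.4  0.8] M [-0.   -0.04 -0.02] w 0.999
tool shift [ 0.0034  0.0049 -0.019 ] rotvec [-0.0074  0.0263  0.0397]
```

```bash
python3 -m creep '[{"tx":0.003,"ty":0.005,"tz":-0.004,"rx":-0.007,"ry":0.026,"rz":0.039,"grip":1},{"tx":0,"ty":0,"tz":0,"rx":0,"ry":0,"rz":0,"grip":1},{"tx":0,"ty":0,"tz":0,"rx":0,"ry":0,"rz":0,"grip":1}]'; python3 d.py .5278 .0662 .215 -75
```

```text
clock: 13.52
tool_pos: [0.5261, 0.066, 0.242]
eef_rot: [-3.14, 0.005, 0.271]
contact_force: [0.7, 0.3, -0.4]
grip_width: 1.0
t 13.52 pos [0.5261 0.066  0.242 ] rpy [-3.1398  0.0049  0.2711] j6 1.279 F [ 0.7  0.3 -0.4] M [-0.   -0.09 -0.03] w 1.0
tool shift [0.0019 0.0003 0.027 ] rotvec [-0.0018  0.0049  0.0093]
```

```bash
python3 -m creep '[{"tx":0.002,"ty":0,"tz":0.012,"rx":-0.002,"ry":0.005,"rz":0.009,"grip":1},{"tx":0,"ty":0,"tz":0.01,"rx":0,"ry":0,"rz":0,"grip":1},{"tx":0,"ty":0,"tz":0.004,"rx":0,"ry":0,"rz":0,"grip":1},{"tx":0,"ty":0,"tz":0,"rx":0,"ry":0,"rz":0,"grip":1},{"tx":0,"ty":0,"tz":0,"rx":0,"ry":0,"rz":0,"grip":1}]'; python3 d.py .5278 .0662 .213 -75
```

```text
clock: 13.93
tool_pos: [0.5268, 0.067, 0.2128]
eef_rot: [-3.14, 0.005, 0.274]
contact_force: [0.4, -0.7, 0.6]
grip_width: 1.0
t 13.93 pos [0.5268 0.067  0.2128] rpy [-3.1402  0.005   0.2741] j6 1.278 F [ 0.4 -0.7  0.6] M [ 0.   -0.04 -0.01] w 1.0
tool shift [ 0.0008  0.001  -0.0002] rotvec [-0.0014  0.005   0.0123]
```

```bash
python3 -m creep '[{"tx":0.0008,"ty":0.001,"tz":0,"rx":-0.001,"ry":0.005,"rz":0.012,"grip":1},{"tx":0,"ty":0,"tz":0,"rx":0,"ry":0,"rz":0,"grip":-1},{"tx":0,"ty":0,"tz":0,"rx":0,"ry":0,"rz":0,"grip":-1},{"tx":0,"ty":0,"tz":0,"rx":0,"ry":0,"rz":0,"grip":-1},{"tx":0,"ty":0,"tz":0,"rx":0,"ry":0,"rz":0,"grip":-1},{"tx":0,"ty":0,"tz":0,"rx":0,"ry":0,"rz":0,"grip":-1},{"tx":0,"ty":0,"tz":0,"rx":0,"ry":0,"rz":0,"grip":-1},{"tx":0,"ty":0,"tz":0,"rx":0,"ry":0,"rz":0,"grip":-1},{"tx":0,"ty":0,"tz":0,"rx":0,"ry":0,"rz":0,"grip":-1}]' 90; python3 d.py .5278 .0662 .213 -75
```

```text
clock: 14.68
tool_pos: [0.5282, 0.0663, 0.2147]
eef_rot: [-3.141, -0.002, 0.263]
contact_force: [0.7, -0.4, -1.4]
grip_width: 0.169
t 14.68 pos [0.5282 0.0663 0.2147] rpy [-3.1415e+00 -2.3000e-03  2.6260e-01] j6 1.288 F [ 0.7 -0.4 -1.4] M [-0.03 -0.06 -0.05] w 0.169
tool shift [-0.0005 -0.      0.0017] rotvec [-0.0001 -0.0023  0.0008]
```

Grip is on the bar (opening about 14–15 mm, bar 16 mm), with no side load. Start turning anticlockwise, which is negative rz.

```bash
python3 -m creep '[{"tx":0,"ty":0,"tz":0,"rx":0,"ry":0,"rz":-0.05,"grip":-1},{"tx":0,"ty":0,"tz":0,"rx":0,"ry":0,"rz":-0.06,"grip":-1},{"tx":0,"ty":0,"tz":0,"rx":0,"ry":0,"rz":-0.06,"grip":-1},{"tx":0,"ty":0,"tz":0,"rx":0,"ry":0,"rz":-0.06,"grip":-1}]'; python3 d.py .5281 .0663 .2147 -12.4
```

```text
clock: 15.02
tool_pos: [0.5284, 0.0661, 0.2147]
eef_rot: [3.141, -0.003, 0.499]
contact_force: [0.2, -0.9, 1.2]
grip_width: 0.169
t 15.02 pos [0.5284 0.0661 0.2147] rpy [ 3.1406e+00 -2.5000e-03  4.9880e-01] j6 1.052 F [ 0.2 -0.9  1.2] M [ 0.02 -0.02 -0.21] w 0.169
tool shift [-0.0002 -0.0003 -0.    ] rotvec [ 0.002  -0.002  -0.8556]
```

```bash
python3 -m creep '[{"tx":0,"ty":0,"tz":0,"rx":0.001,"ry":-0.001,"rz":-0.06,"grip":-1},{"tx":0,"ty":0,"tz":0,"rx":0,"ry":0,"rz":-0.06,"grip":-1},{"tx":0,"ty":0,"tz":0,"rx":0,"ry":0,"rz":-0.06,"grip":-1},{"tx":0,"ty":0,"tz":0,"rx":0,"ry":0,"rz":-0.06,"grip":-1},{"tx":0,"ty":0,"tz":0,"rx":0,"ry":0,"rz":-0.06,"grip":-1},{"tx":0,"ty":0,"tz":0,"rx":0,"ry":0,"rz":-0.06,"grip":-1}]'; python3 d.py .5281 .0663 .2147 -12.4
python3 - <<'E'
from h import *
c=camera("scene")
cv2.imwrite("pics/g7.png",cv2.resize(c["image"][170:280,310:450],(760,600),interpolation=cv2.INTER_CUBIC))
E
```

```text
clock: 15.52
tool_pos: [0.5288, 0.0657, 0.2147]
eef_rot: [3.14, -0.002, 0.876]
contact_force: [-0.7, 0.1, -0.3]
grip_width: 0.169
t 15.52 pos [0.5288 0.0657 0.2147] rpy [ 3.1401e+00 -1.6000e-03  8.7630e-01] j6 0.673 F [-0.7  0.1 -0.3] M [ 0.   -0.02 -0.21] w 0.169
tool shift [-0.     -0.0009  0.    ] rotvec [ 0.0019 -0.0012 -0.4781]
```

View pics/g7.png

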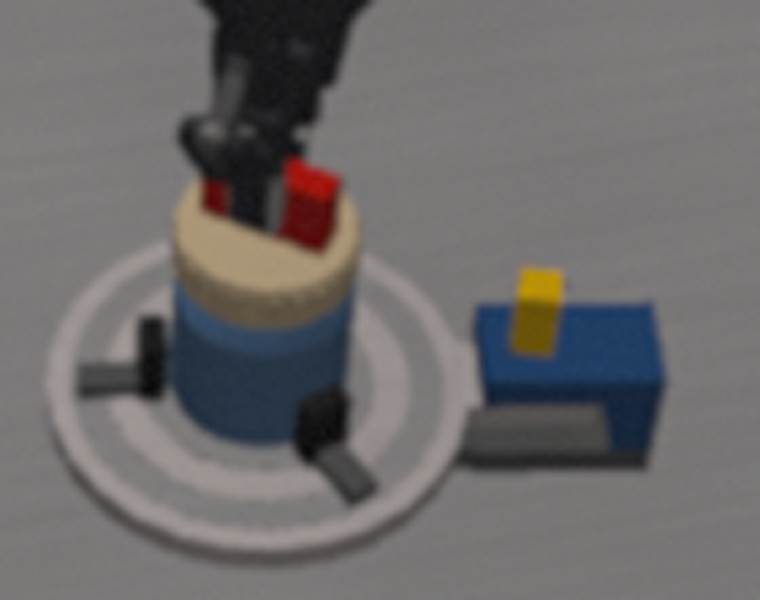

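The bar has turned with the gripper, while the wheel's clamps and the pin's head (540,310 in the crop) are unchanged. Continue.

```bash
python3 -m creep '[{"tx":0,"ty":-0.0005,"tz":0,"rx":0.001,"ry":-0.001,"rz":-0.06,"grip":-1},{"tx":0,"ty":0,"tz":0,"rx":0,"ry":0,"rz":-0.06,"grip":-1},{"tx":0,"ty":0,"tz":0,"rx":0,"ry":0,"rz":-0.06,"grip":-1},{"tx":0,"ty":0,"tz":0,"rx":0,"ry":0,"rz":-0.06,"grip":-1},{"tx":0,"ty":0,"tz":0,"rx":0,"ry":0,"rz":-0.06,"grip":-1}]'; python3 d.py .5281 .0663 .2147 -12.4
```

```text
clock: 15.98
tool_pos: [0.5294, 0.0657, 0.2159]
eef_rot: [3.138, -0.001, 1.184]
contact_force: [0.0, 1.2, 5.7]
grip_width: 0.171
t 15.98 pos [0.5294 0.0657 0.2159] rpy [ 3.1376e+00 -1.1000e-03  1.1843e+00] j6 0.366 F [0.  1.2 5.7] M [ 0.24  0.06 -0.07] w 0.171
tool shift [ 0.0001 -0.0014  0.0012] rotvec [ 0.0041 -0.0008 -0.17  ]
```

Fz has risen to +5.7 N and the torque has dropped to 0.07 N·m, so the threads have let go. I'll do the last 0.15 rad to the best lift angle.

```bash
python3 -m creep '[{"tx":0,"ty":-0.0007,"tz":-0.001,"rx":0.002,"ry":-0.001,"rz":-0.06,"grip":-1},{"tx":0,"ty":0,"tz":-0.001,"rx":0,"ry":0,"rz":-0.06,"grip":-1},{"tx":0,"ty":0,"tz":0,"rx":0,"ry":0,"rz":-0.04,"grip":-1},{"tx":0,"ty":0,"tz":0,"rx":0,"ry":0,"rz":0,"grip":-1},{"tx":0,"ty":0,"tz":0,"rx":0,"ry":0,"rz":0,"grip":-1}]'; python3 d.py .5281 .0663 .2147 -12.4
```

```text
clock: 16.4
tool_pos: [0.5291, 0.0659, 0.2185]
eef_rot: [3.138, 0.0, 1.347]
contact_force: [0.4, -0.1, -0.4]
grip_width: 0.169
t 16.4 pos [0.5291 0.0659 0.2185] rpy [3.1380e+00 1.0000e-04 1.3473e+00] j6 0.203 F [ 0.4 -0.1 -0.4] M [-0.03  0.01 -0.03] w 0.169
tool shift [ 0.0002 -0.0011  0.0038] rotvec [ 0.0035  0.0001 -0.0071]
```

```bash
python3 -m creep '[{"tx":0,"ty":-0.0005,"tz":-0.003,"rx":0.002,"ry":0,"rz":0,"grip":-1},{"tx":0,"ty":0,"tz":-0.004,"rx":0,"ry":0,"rz":0,"grip":-1},{"tx":0,"ty":0,"tz":-0.004,"rx":0,"ry":0,"rz":0,"grip":-1},{"tx":0,"ty":0,"tz":0,"rx":0,"ry":0,"rz":0,"grip":-1}]'; python3 d.py .5281 .0663 .26 -12.4
```

```text
clock: 16.73
tool_pos: [0.5285, 0.066, 0.2303]
eef_rot: [3.141, 0.0, 1.341]
contact_force: [-0.5, 0.1, -0.5]
grip_width: 0.169
t 16.73 pos [0.5285 0.066  0.2303] rpy [3.1409e+00 4.0000e-04 1.3414e+00] j6 0.209 F [-0.5  0.1 -0.5] M [ 0.03 -0.02 -0.  ] w 0.169
tool shift [ 0.0002 -0.0004 -0.0297] rotvec [ 0.0007  0.0004 -0.013 ]
```

```bash
python3 -m creep '[{"tx":0,"ty":0,"tz":-0.006,"rx":0,"ry":0,"rz":0,"grip":-1},{"tx":0,"ty":0,"tz":-0.006,"rx":0,"ry":0,"rz":0,"grip":-1},{"tx":0,"ty":0,"tz":-0.006,"rx":0,"ry":0,"rz":0,"grip":-1},{"tx":0,"ty":0,"tz":-0.006,"rx":0,"ry":0,"rz":0,"grip":-1},{"tx":0,"ty":0,"tz":-0.003,"rx":0,"ry":0,"rz":0,"grip":-1},{"tx":0,"ty":0,"tz":0,"rx":0,"ry":0,"rz":0,"grip":-1},{"tx":0,"ty":0,"tz":0,"rx":0,"ry":0,"rz":0,"grip":-1},{"tx":0,"ty":0,"tz":0,"rx":0,"ry":0,"rz":0,"grip":-1}]'; python3 d.py .5281 .0663 .26 -12.4
python3 - <<'E'
from h import *
c=camera("scene");t=camera("top")
cv2.imwrite("pics/g8.png",cv2.resize(c["image"][150:280,310:450],(646,600),interpolation=cv2.INTER_CUBIC))
cv2.imwrite("pics/g9.png",c["image"]);cv2.imwrite("pics/g10.png",t["image"])
print(proj(c,[.5281,.0663,.13]),proj(c,[.5281,.0663,.157]),proj(c,[.5525,.179,.096]))
E
```

```text
clock: 17.4
tool_pos: [0.5287, 0.066, 0.2615]
eef_rot: [3.139, -0.0, 1.34]
contact_force: [-0.0, 0.1, -1.6]
grip_width: 0.17
t 17.4 pos [0.5287 0.066  0.2615] rpy [ 3.1391 -0.      1.3401] j6 0.21 F [-0.   0.1 -1.6] M [ 0.01 -0.08 -0.04] w 0.17
tool shift [ 0.0002 -0.0006  0.0015] rotvec [ 0.0025  0.     -0.0143]
[358.5368743 212.0906601] [359.17927204 203.57383719] [409.15658672 222.17718119]
```

View pics/g8.png

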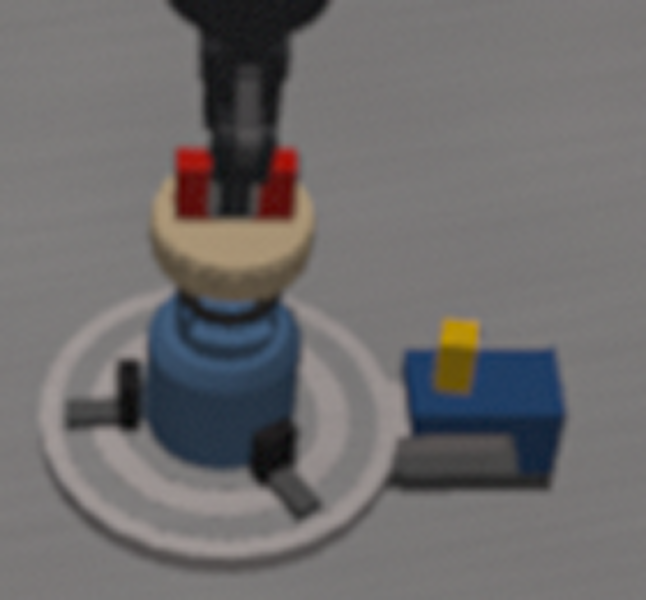

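View pics/g9.png

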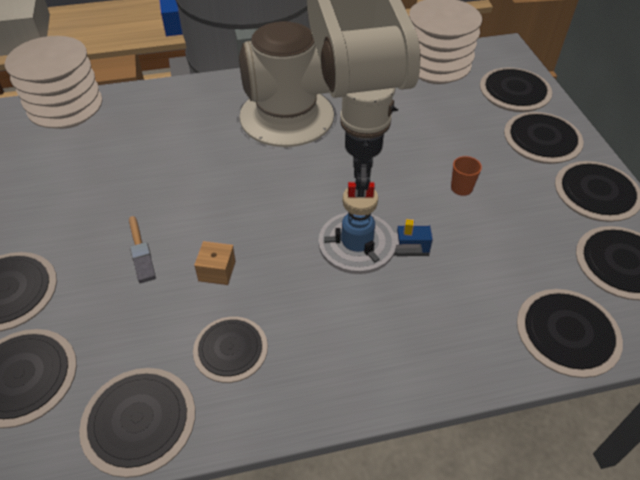

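View pics/g10.png

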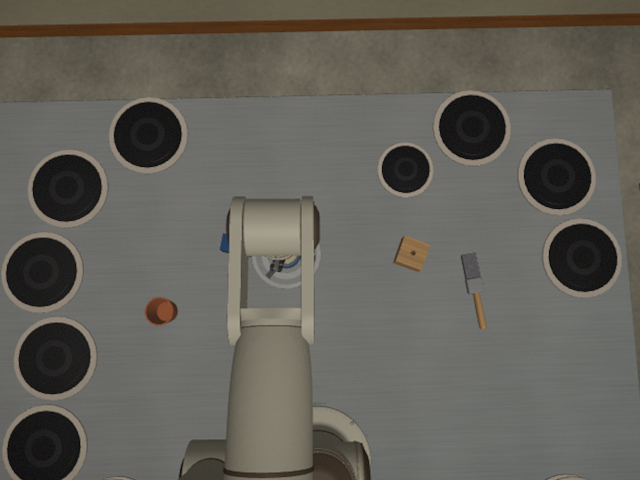

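The cap is level and clear of the jar's neck, with a gap under its lower edge at crop (228,300). The pin head is still seated: its top is at (410,220). The bystanders are in place: mould (231,348) and cup (465,176) in the scene view, brush (473,290) in the top view. Fz of -1.6 N is about the cap's weight. Handing in.

```bash
python3 -c "
from plant import *
job_done();s=sense();print(s['clock'],s['tool_pos'],s['grip_width'],s['contact_force'])"
```

```text
the job is handed in; nothing more can be done
the job is handed in; nothing more can be done
```

I handed the job in at about 17.4 s. The pin is in the bracket, and the arm is holding the unscrewed cap above the jar. No verdict was reported. The closing state print never ran, so nothing was read after hand-in.

**What I did**
- **Pin:** I took it out of the block, carried it over the jar, and put it through the eyelet, the tab and the base. A side force of about 4 N appeared 7 mm into the hole, so I shifted about 1 mm and it went down without further resistance. The tool stopped at z = 0.141 m, the same height as at the grasp, so the head is resting on the bracket.
- **Cap:** I turned it anticlockwise against about 0.21 N·m. The torque then dropped and the seal pushed up with 5.7 N as the threads let go. I turned it a little further, until the bar pointed roughly at the bracket, and lifted it straight up about 47 mm.

**Last checks before handing in**
- **Cap position:** the lower edge is about 29 mm above the mouth and the cap is within about 1 mm of the jar axis. It is level to within 0.01 rad, with the bar about 1.55 rad from the jar's x axis. These come from the tool pose, and the pictures agree.
- **Grip:** the opening of 0.17 matches the bar, and the wrist reads -1.6 N, roughly the cap's weight.
- **Everything else:** the pictures show the pin's head upright on the bracket, the wheel unturned, and the mould, cup and brush where they started.

The only mismatch was in the first camera measurements. The two views put the eyelet about 1.3 mm apart, and the pin's final position was about 1 mm from their average.

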